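# Open the gas cabinet door and shut the tagged core-gassing valve

### The arm

A 6-joint arm with a two-finger parallel gripper is mounted at the origin on the work surface. World frame = base frame: x ahead of the robot, y to its left, z up, the work surface at z = 0. Lengths are in mm, angles in rad, forces in N, time in s.
With the tool pointing down it reaches from about 350 to 775 mm from the base axis. Payload 7.3 kg.
Tool frame: the origin (TCP) lies on the front face of the gripper's body, between the roots of the fingers; the fingertips stand 66 mm ahead of it and the grasp point (between the pads) lies 47 mm ahead of it (bot.tip_extent is the distance from the TCP to the fingertips, in mm); z points along the fingers, y is the line along which they close (so a half turn about z gives the same grasp; the last joint's range is limited). The gripper opens to 92 mm and grips with 3 to 60 N. Pads are 19 mm wide; open, the fingers measure 130 mm over their backs; the gripper's body (75 mm by 190 mm) begins 47 mm behind the grasp point.
Start: joints at [-1.41, 0.342, 1.524, -0, 1.275, -0.146], TCP at [158.577, -500.492, 292.241] pointing down, gripper open.
Joint ranges: [-2.53, 2.53], [-0.77, 2.02], [0.04, 2.7], [-1, 4.14], [0.28, 2.66], [-3.11, 3.11]. Speed limits (rad/s): [2.57, 2.57, 3.14, 3.14, 3.14, 3.14].

### API

Orientations are given as [roll, pitch, yaw] about the fixed x, y, z axes, in that order (R = Rz(yaw) Ry(pitch) Rx(roll)).
In Python, from plant import readout, viewer, order, bot gives the robot as it stands.
- The arm moves only by the shell command python3 -m creep 'ROWS'. ROWS is text: rows parted by semicolons, each of 7 numbers parted by spaces: the shift along the world's x, y, z in m, then the turn, a rotation vector about the world's x, y, z in rad, then the opening in per cent of the stroke, from 0 (shut) to 100 (fully open). A call has 1 to 8 rows; each row shifts and turns the commanded pose from where the row before left it; what a row does not reach is not made up. A row lasts 1/12 s, in which the tool goes at most 41.7 mm and 7.16 degrees, less where a joint would pass 70% of its speed; a pose out of reach is approached as far as the arm can. A call is refused whole if a number of a shift passes 0.0417 or a number of a turn 0.125, either way. A call with a gripper value outside its range is refused whole. The fingers move at their own pace and stop on an object; the grip force is fixed at half the most. Time passes only in rows, so rows that do not move let the fingers close. It gives the time, the measured TCP pose, the force, the opening and the grip force at its end, in the units of the state.
- readout.get_obs(): the state, without advancing time (a new reading comes with each control period).
- viewer.capture(name): name is "scene" or "top"; returns the picture (420x560x3 uint8, red, green, blue); there is no depth.
- viewer.camera_info(name): a dict with "fx", "fy", "cx", "cy" (pixels), "D" ([k1, k2, p1, p2, k3] as OpenCV has them; the pictures are not rectified), "origin" and "rotation" of the camera in the world. Camera axes: x right, y up, looking along -z (the intrinsics and any distortion apply to the point x, -y, -z); pixel columns grow to the right and rows downward; lengths in mm; the calibration is good to about 2 mm. A picture is of the moment at which its call begins. camera_info takes no time and is no camera call.
- order.close_job(): hands the job in; it is judged then, once.
The state is a dict: "time": time; "joint_positions": joint angles; "dq": joint speeds; "tau": joint torques, N m; "tool_pos": TCP position; "tcp_rot": TCP orientation; "contact_force": force on the tool from outside, world axes, zero at the start; "moment": the same for the moment, N m; "grip_width": finger opening in mm; "finger_force": force on a finger pad.
Only numpy, scipy, OpenCV 4.12 (cv2) and the standard library are available. Lean on these libraries where they do the work, as an engineer would, in place of code of your own. Each camera call takes 0.05 s, during which the arm holds its last target. There are 200 camera calls.

### The job

The core plates are about to be changed, so the gas to this station must be off. Push the grey steel door on top of the low valve cabinet aside until it is fully open, then push the lever handle of the tagged valve (the one with a round disc on its hub) clockwise until it is fully shut, square across its pipe. Leave the door open, and leave the other valve and the things on the bench as they are.

Things in the scene. Friction and masses are not known exactly. Their poses are not given: they have to be found in the camera images.
- cabinet: Low grey steel gas valve cabinet fixed on the bench, 260 (x) x 590 (y) x 130 mm high; origin at the centre of its underside; at yaw 0 its x points away from the robot, y to the left. Opening in its top: x -100 to 100, y -275 to -15 mm; the rest is closed. Two steel guide channels along y at x = +-115 mm, 14 mm wide, stand 154.5 mm high. A pipe and a gauge are on its far side.
- door (a joint): Slide of the door along the cabinet's +y (to the left), m: 0 = shut over the opening, 0.27 = fully open against its stop, over the closed half of the top. It starts at 0 to 0.04, resists with about 4 N and stays where it is left. The door is a grey steel pan 230 (x) x 280 (y) x 20 mm, its top 151 mm above the bench.
- door_pull (a point): Centre of the mouth of the recessed cup pull in the door's top, near the door's right end, 151 mm above the bench; moves with the door. The cup is 90 mm along the cabinet's x, 54 mm along y and 16 mm deep, with upright walls, for shut fingertips. Axes as the cabinet's.
- tagged_handle (a joint): Angle of the tagged valve's lever, rad: 0 = open (lever in line with its pipe, pointing along the cabinet's -x, to the robot), growing clockwise seen from above to 1.571 = fully shut at its stop (pointing along the cabinet's +y). It starts at 0 to 0.35, turns stiffly (about 0.3 N m) and stays where it is left.
- tagged_stem (a point): Point on the upright turning axis of the tagged valve, 116 mm above the bench; axes as the cabinet's. This valve has a flat aluminium disc, 44 mm across, on its hub. The two stems stand at x = 40, y = -220 and -110 mm in the cabinet's frame; either may be the tagged one. Valve bodies and pipes below the levers reach up to 100 mm within 10 mm of the axis, 86 mm elsewhere.
- tagged_grip (a point): Centre of the black sleeve on the tagged valve's lever, 55 mm from the stem axis, 116 mm above the bench (14 mm below the cabinet's top). The sleeve is 46 mm long (32 to 78 mm from the axis), 18 mm wide, 12 mm thick; the point's -x points outward along the lever.
- plain_handle (a joint): Angle of the other, plain valve's lever, same shape, size and sense as the tagged one but without the disc; starts between 0 and 0.35 and is to stay as it is.
- plain_grip (a point): Centre of the black sleeve on the plain valve's lever, 55 mm from its stem axis, 116 mm above the bench; the point's -x points outward along the lever.
- plate0_mid (a point): Centre of a loose aluminium core plate, 140 x 12 x 110 mm, standing upright in the right slot of a fixed slotted steel rack (150 x 124 x 60 mm) on the bench left of the cabinet.
- plate1_mid (a point): Centre of the like plate in the rack's middle slot.
- plate2_mid (a point): Centre of the like plate in the rack's left slot.
- rammer_mid (a point): Centre of a loose brass rammer head, a 60 mm disc with a 28 mm neck, 62 mm high, standing on the bench right of the cabinet.
- lifting_pin_mid (a point): Centre of a loose bronze lifting pin with an eye on top, foot 34 mm across, 91 mm high, standing on the bench right of the cabinet.
- core_print_mid (a point): Centre of a loose cream ceramic core print, a stepped cone 52 mm across, 52 mm high, standing on the bench right of the cabinet.

How it is judged:
By the outcome, as a careful person would: the job done as asked, in the order asked, and still so for the second after the job is handed in, with the robot touching nothing.
It also fails if it takes over 51 s, if anything falls off the work surface, if the arm or the gripper's body presses on something with over 40 N, if the wrist force passes 120 N, or if a joint passes its speed limit or range.

## Working session

There is one attempt and no reset: what is moved stays moved. The work goes in short steps, Python scripts to look and compute and a shell command to move; the robot and the scene stay as the last step left them, time stands still between calls to the robot, and variables do not carry over. Pictures are saved under pics/ and viewed, at most 10 in all, crops included, and the job is handed in when it is done.

```bash
mkdir -p pics; cat > h.py <<'E'
import numpy as np,cv2
from plant import readout,viewer,order,bot
def ray(n,u,v):
    c=viewer.camera_info(n);K=np.array([[c['fx'],0,c['cx']],[0,c['fy'],c['cy']],[0,0,1.]])
    p=cv2.undistortPoints(np.array([[[u,v]]],float),K,np.array(c['D'],float))[0,0]
    return np.array(c['origin'],float),np.array(c['rotation'],float).reshape(3,3)@np.array([p[0],-p[1],-1])
def at(n,u,v,z):
    o,d=ray(n,u,v);return (o+d*(z-o[2])/d[2]).round(1)
def snap(n,f,box=None,s=1):
    im=viewer.capture(n)[:,:,::-1]
    cv2.imwrite('pics/full_'+f,im)
    if box:im=im[box[1]:box[3],box[0]:box[2]]
    cv2.imwrite('pics/'+f,cv2.resize(im,None,fx=s,fy=s,interpolation=cv2.INTER_CUBIC))
E
python3 - <<'E'
from h import *
snap('top','t0.png',None,1.4);snap('scene','s0.png',None,1.4)
print(readout.get_obs());print(viewer.camera_info('top'));print(viewer.camera_info('scene'))
E
```

```text
{'time': 0.1, 'joint_positions': array([-1.40999575e+00,  3.42679392e-01,  1.52492761e+00, -1.45416733e-06,
        1.27538773e+00, -1.45969320e-01]), 'dq': array([ 0.001509  , -0.00171801, -0.00201992,  0.00112374,  0.00211106,
        0.00037717]), 'tau': array([ 1.34990158e-03, -4.32004774e+01, -2.44694012e+01,  7.18342792e-02,
        5.26452914e-02, -5.88315197e-05]), 'tool_pos': array([ 158.53226608, -500.20741001,  291.59858095]), 'tcp_rot': array([-3.14020528e+00, -2.02558520e-04,  3.06770177e-01]), 'contact_force': array([ 0.44496731, -0.10746428, -0.27600611]), 'moment': array([-0.00154678, -0.0198891 ,  0.01278927]), 'finger_force': 0.0, 'grip_width': 91.93410903218721}
{'fx': 380.1474701754605, 'fy': 380.1474701754605, 'cx': 278.9088921149722, 'cy': 210.11433079715732, 'D': array([0.01786476, 0.        , 0.        , 0.        , 0.        ]), 'origin': array([ 392.4122698 ,   89.90448672, 1358.9715474 ]), 'rotation': array([ 0.12490657, -0.00869989, -1.56372707])}
{'fx': 393.13315191237297, 'fy': 393.13315191237297, 'cx': 281.10887885859967, 'cy': 209.20608793215968, 'D': array([0.03501701, 0.        , 0.        , 0.        , 0.        ]), 'origin': array([1263.47499768, -196.89471466,  936.11456904]), 'rotation': array([ 0.75730999, -0.01780125,  1.22106746])}
```

View pics/t0.png

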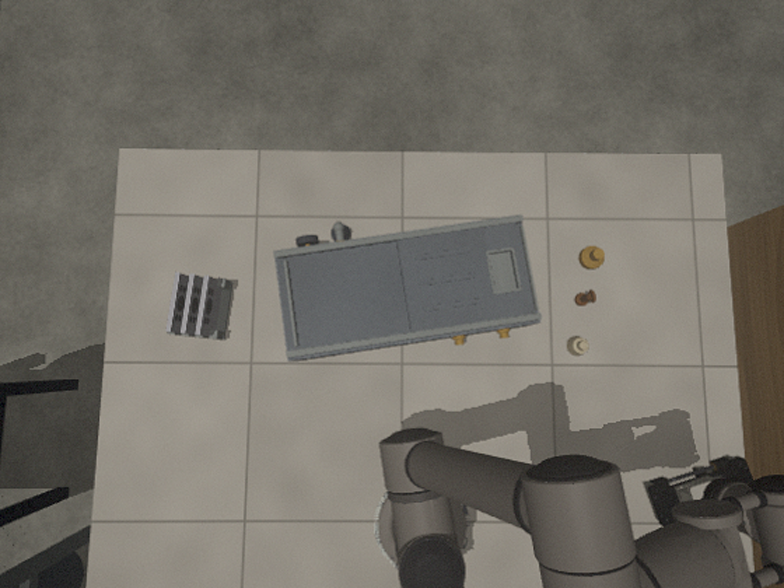

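View pics/s0.png

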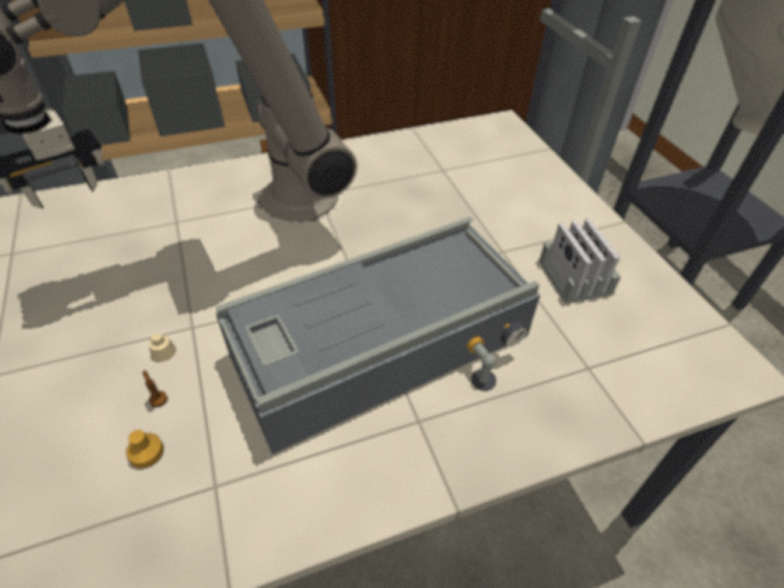

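The top view shows the cabinet with channel corners at (275,252), (521,216), (540,321), (289,360) and the cup at (505,271), in 1.4x pixels. The loose items are to its right and the rack is to its left.

```bash
python3 - <<'E'
s=open('h.py').read()
s=s.replace("np.array(c['rotation'],float).reshape(3,3)@","Rotation.from_euler('xyz',c['rotation']).as_matrix()@").replace("import numpy as np,cv2","import numpy as np,cv2\nfrom scipy.spatial.transform import Rotation")
open('h.py','w').write(s)
E
python3 - <<'E'
from h import *
P=[at('top',u/1.4,v/1.4,154.5) for u,v in [(275,252),(521,216),(540,321),(289,360)]]
print(P, np.mean(P,0)); e=P[1]-P[0]+P[2]-P[3]; print('yaw',np.arctan2(-e[0]*-1*-1,-e[1])if 0 else np.arctan2(e[0],-e[1]),[np.linalg.norm(P[i]-P[(i+1)%4]) for i in range(4)])
print('cup',at('top',504.5/1.4,271/1.4,151),at('scene',273/1.4,340/1.4,151),[at('top',u/1.4,v/1.4,151) for u,v in[(487,250),(513,248),(521,290),(495,294)]])
E
```

```text
[array([639.2, 346.5, 154.5]), array([ 729.4, -221.8,  154.5]), array([ 485.1, -259.2,  154.5]), array([393.2, 306.8, 154.5])] [561.725  43.075 154.5  ]
yaw 0.15918129021334235 [np.float64(575.4137033474263), np.float64(247.14621178565528), np.float64(573.4122513515036), np.float64(249.1828445138229)]
cup [ 600.1 -181.7  151. ] [ 609.7 -175.1  151. ] [array([ 649. , -142.2,  151. ]), array([ 654.2, -202.4,  151. ]), array([ 556.2, -218.7,  151. ]), array([ 546.5, -158.9,  151. ])]
```

```bash
python3 - <<'E'
import cv2
a=cv2.imread('pics/full_t0.png')[140:270,185:400];cv2.imwrite('pics/c0.png',cv2.resize(a,None,fx=3.6,fy=3.6,interpolation=cv2.INTER_CUBIC))
E
```

```text
(no output)
```

View pics/c0.png

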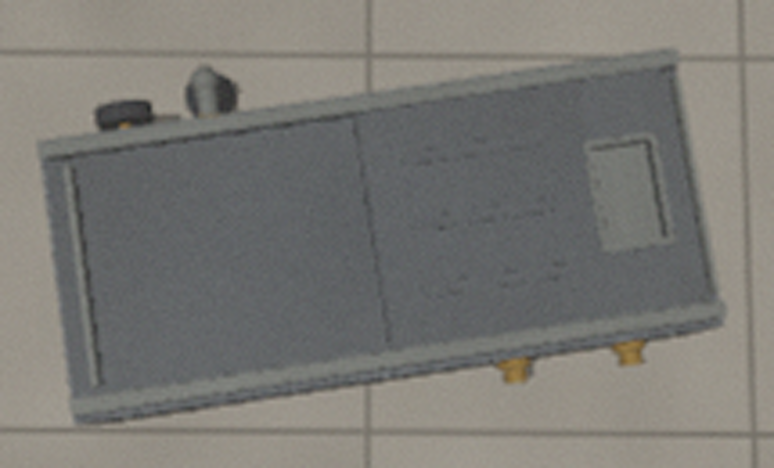

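Cup fit from the top view is about (601,-181) and cabinet yaw is about 0.16. I'll go above the cup with the fingers shut and the tool's y along the cabinet's x.

```bash
R="0"; python3 -m creep '.0276 .02 0 0 0 .089 0;.0276 .02 0 0 0 .089 0;.0276 .02 0 0 0 .089 0;.0276 .02 0 0 0 .089 0;.0276 .02 0 0 0 .089 0;.0276 .02 0 0 0 .089 0;.0276 .02 0 0 0 .089 0;.0276 .02 0 0 0 .089 0' && python3 -m creep '.0276 .02 0 0 0 .089 0;.0276 .02 0 0 0 .089 0;.0276 .02 0 0 0 .089 0;.0276 .02 0 0 0 .089 0;.0276 .02 0 0 0 .089 0;.0276 .02 0 0 0 .089 0;.0276 .02 0 0 0 .089 0;.0276 .02 0 0 0 .089 0' && python3 -m creep '0 0 -.03 0 0 0 0;0 0 -.02 0 0 0 0;0 0 0 0 0 0 0;0 0 0 0 0 0 0'
```

```text
time: 0.77
tool_pos: [380.4, -339.1, 291.9]
tcp_rot: [-3.141, -0.0, 1.023]
contact_force: [0.1, -0.6, 0.6]
grip_width: 42.7
finger_force: 0.0
time: 1.43
tool_pos: [601.2, -179.1, 291.7]
tcp_rot: [-3.141, -0.0, 1.735]
contact_force: [-0.3, -1.0, 0.6]
grip_width: 0.5
finger_force: 0.0
time: 1.77
tool_pos: [599.7, -180.2, 241.1]
tcp_rot: [-3.139, -0.002, 1.731]
contact_force: [0.2, -0.1, 0.0]
grip_width: 0.5
finger_force: 0.0
```

```bash
python3 - <<'E'
from h import *
snap('scene','s1.png',(130,130,400,330),2.9)
print(readout.get_obs()['tool_pos'],readout.get_obs()['tcp_rot'])
E
```

```text
[ 600.23220808 -180.7477492   242.75407122] [ 3.14157606e+00 -8.47275530e-06  1.73044514e+00]
```

View pics/s1.png

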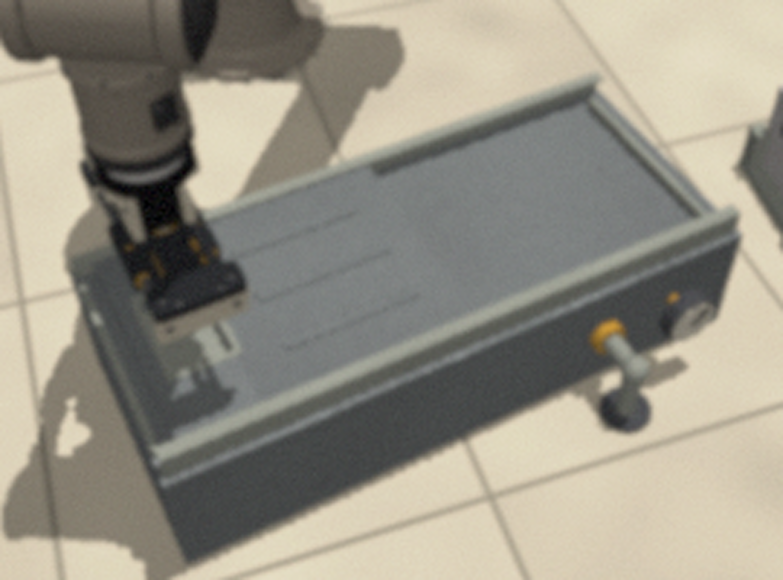

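The shut fingers hang directly over the cup (cup edge at about (225,340) in the crop). I'll descend into it.

```bash
python3 -m creep '0 0 -.012 0 0 0 0;0 0 -.012 0 0 0 0;0 0 -.007 0 0 0 0;0 0 -.005 0 0 0 0;0 0 0 0 0 0 0'; python3 -m creep '-.0016 .01 0 0 0 0 0;-.0016 .01 0 0 0 0 0;-.0016 .01 0 0 0 0 0;0 0 0 0 0 0 0'
```

```text
time: 2.23
tool_pos: [600.0, -180.8, 206.3]
tcp_rot: [-3.142, -0.0, 1.73]
contact_force: [-0.0, 0.1, 0.4]
grip_width: 0.2
finger_force: 0.0
time: 2.57
tool_pos: [595.3, -148.3, 207.1]
tcp_rot: [3.141, -0.0, 1.732]
contact_force: [0.5, -0.2, 0.8]
grip_width: 0.3
finger_force: 0.0
```

```bash
python3 -m creep '-.0032 .02 0 0 0 0 0;-.0032 .02 0 0 0 0 0;-.0032 .02 0 0 0 0 0;-.0032 .02 0 0 0 0 0'; python3 -m creep '-.0032 .02 0 0 0 0 0;-.0032 .02 0 0 0 0 0;-.0032 .02 0 0 0 0 0;-.0032 .02 0 0 0 0 0'
```

```text
time: 2.9
tool_pos: [582.9, -70.4, 207.1]
tcp_rot: [3.139, 0.002, 1.731]
contact_force: [3.0, -5.1, -0.5]
grip_width: 0.7
finger_force: 3.0
time: 3.23
tool_pos: [570.2, 9.9, 207.1]
tcp_rot: [3.139, 0.002, 1.731]
contact_force: [3.5, -6.1, -1.1]
grip_width: 0.1
finger_force: 3.0
```

```bash
python3 -m creep '-.0024 .015 0 0 0 0 0;-.0024 .015 0 0 0 0 0;-.0016 .01 0 0 0 0 0;-.0008 .005 0 0 0 0 0'; python3 -m creep '-.0008 .005 0 0 0 0 0;-.0008 .005 0 0 0 0 0;-.0008 .005 0 0 0 0 0;-.0008 .005 0 0 0 0 0';python3 -m creep '-.0008 .005 0 0 0 0 0;-.0008 .005 0 0 0 0 0'
```

```text
time: 3.57
tool_pos: [562.9, 55.6, 207.0]
tcp_rot: [3.14, 0.001, 1.732]
contact_force: [2.3, -4.1, 2.3]
grip_width: 0.6
finger_force: 2.2
time: 3.9
tool_pos: [559.6, 74.4, 206.5]
tcp_rot: [3.141, 0.0, 1.73]
contact_force: [1.9, -4.7, 3.0]
grip_width: 0.6
finger_force: 2.3
time: 4.07
tool_pos: [557.8, 84.7, 206.3]
tcp_rot: [3.141, 0.0, 1.73]
contact_force: [2.4, -3.5, 2.4]
grip_width: 0.3
finger_force: 2.2
```

```bash
python3 -m creep '-.0006 .004 0 0 0 0 0;-.0006 .004 0 0 0 0 0';python3 -m creep '-.0006 .004 0 0 0 0 0;-.0003 .002 0 0 0 0 0'; python3 - <<'E'
from h import *
snap('top','t2.png',(170,130,400,290),3.4)
E
```

```text
time: 4.23
tool_pos: [556.5, 92.5, 206.2]
tcp_rot: [-3.141, 0.001, 1.731]
contact_force: [5.2, -24.9, 2.5]
grip_width: 0.5
finger_force: 14.2
time: 4.4
tool_pos: [556.4, 93.3, 206.3]
tcp_rot: [-3.141, 0.012, 1.732]
contact_force: [4.1, -35.5, 2.8]
grip_width: 0.1
finger_force: 18.3
```

View pics/t2.png

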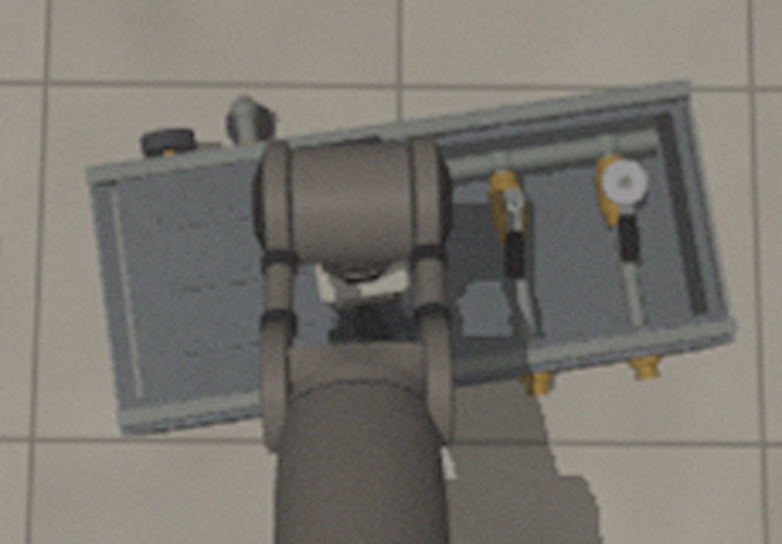

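The door is against its stop (35 N). The tagged valve is the right-hand one: disc at (625,182) and sleeve at (629,240) in the crop.

```bash
python3 -m creep '.0008 -.006 0 0 0 0 0;.0008 -.006 0 0 0 0 0;0 0 .02 0 0 0 0;0 0 .025 0 0 0 0;0 0 0 0 0 0 0'; python3 - <<'E'
from h import *
f=lambda u,v,z:at('top',170+u/3.4,130+v/3.4,z)
d=f(625,182,128);g=f(629,240,122);t=f(619,213,122);pg=f(514,254,122)
P=[f(88,170,154.5),f(689,84,154.5),f(733,330,154.5),f(122,425,154.5)];c=np.mean(P,0)
e=P[1]-P[0]+P[2]-P[3];y=np.arctan2(e[0],-e[1]);R=np.array([[np.cos(y),-np.sin(y)],[np.sin(y),np.cos(y)]])
print('c',c,'yaw',y)
for n,p in (('disc',d),('grip',g),('plain',pg)): print(n,p,R.T@(p-c)[:2])
for q in((40,-220),(40,-110)):print(q,c[:2]+R@np.array(q))
v=R.T@(g-d)[:2];print('ang',np.arctan2(v[1],-v[0]),np.linalg.norm(v))
E
```

```text
time: 4.87
tool_pos: [558.2, 87.4, 254.9]
tcp_rot: [3.136, -0.001, 1.731]
contact_force: [0.7, 1.2, 1.0]
grip_width: 0.2
finger_force: 0.0
c [564.825  43.625 154.5  ] yaw 0.1576383795400781
disc [ 637.4 -166.   128. ] [  38.76687166 -218.41909466]
grip [ 581.5 -170.1  122. ] [ -17.08365576 -213.69272322]
plain [566.9 -58.6 122. ] [ -13.99865375 -101.28323624]
(40, -220) [ 638.866019   -167.36771908]
(40, -110) [621.59752508 -58.73163337]
ang 0.0844242181966924 56.0501561103981
```

```bash
python3 - <<'E'
from h import *
S=np.array([638.,-167]);y=.158;R=np.array([[np.cos(y),-np.sin(y)],[np.sin(y),np.cos(y)]])
def W(p,d,r=57):return S+R@(r*np.array([-np.cos(p),np.sin(p)])-d*np.array([np.sin(p),np.cos(p)]))
s=W(0,28);o=readout.get_obs();print(o['tool_pos'],s,s-o['tool_pos'][:2])
prev=s
for i in range(0,17):
    q=W(min(i*.1,1.571),19);print(i,q.round(1),(q-prev).round(1));prev=q
E
```

```text
[558.22556455  87.41698762 254.88597731] [ 586.1156113  -203.61980624] [  27.89004675 -291.03679386]
0 [ 584.7 -194.7] [-1.4  8.9]
1 [ 582.2 -189.3] [-2.5  5.5]
2 [ 580.3 -183.6] [-1.9  5.7]
3 [ 578.9 -177.7] [-1.4  5.8]
4 [ 578.1 -171.8] [-0.8  6. ]
5 [ 577.9 -165.8] [-0.2  6. ]
6 [ 578.4 -159.8] [0.4 6. ]
7 [ 579.4 -153.9] [1.  5.9]
8 [ 581.  -148.1] [1.6 5.8]
9 [ 583.1 -142.5] [2.2 5.6]
10 [ 585.9 -137.1] [2.7 5.4]
11 [ 589.1 -132.1] [3.2 5.1]
12 [ 592.8 -127.4] [3.7 4.7]
13 [ 597.  -123.1] [4.2 4.3]
14 [ 601.6 -119.2] [4.6 3.9]
15 [ 606.6 -115.8] [5.  3.4]
16 [ 610.3 -113.7] [3.7 2.1]
```

```bash
python3 -m creep '.0035 -.0364 0 0 0 0 0;.0035 -.0364 0 0 0 0 0;.0035 -.0364 0 0 0 0 0;.0035 -.0364 0 0 0 0 0;.0035 -.0364 0 0 0 0 0;.0035 -.0364 0 0 0 0 0;.0035 -.0364 0 0 0 0 0;.0035 -.0364 0 0 0 0 0'; python3 -m creep '0 0 -.02 0 0 0 0;0 0 -.02 0 0 0 0;0 0 0 0 0 0 0;0 0 0 0 0 0 0'; python3 - <<'E'
from h import *
snap('scene','s3.png',(150,170,350,320),3.8)
E
```

```text
time: 5.53
tool_pos: [584.9, -205.2, 250.2]
tcp_rot: [-3.141, -0.003, 1.731]
contact_force: [1.5, 1.2, -1.1]
grip_width: 0.2
finger_force: 0.0
time: 5.87
tool_pos: [584.6, -203.6, 209.7]
tcp_rot: [-3.138, -0.003, 1.731]
contact_force: [0.1, 0.8, 0.3]
grip_width: 0.8
finger_force: 0.0
```

View pics/s3.png

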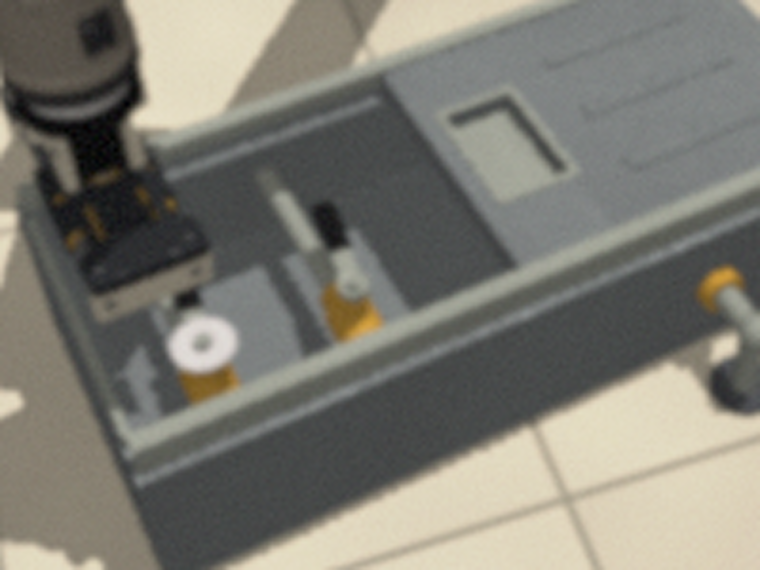

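The door is clearly open, the disc is at (203,342) and the sleeve at (187,298) lies just left of the gripper. I'll descend beside it, checking force.

```bash
python3 -m creep '.0005 0 -.01 0 0 0 0;0 0 -.01 0 0 0 0;0 0 -.01 0 0 0 0;0 0 -.006 0 0 0 0;0 0 0 0 0 0 0'; python3 -m creep '-.0014 .009 0 0 0 0 0;-.0025 .0055 0 0 0 -.1 0;-.0019 .0057 0 0 0 -.1 0;0 0 0 0 0 0 0'
```

```text
time: 6.33
tool_pos: [585.0, -204.1, 173.2]
tcp_rot: [-3.139, -0.002, 1.731]
contact_force: [-0.3, -0.0, -0.2]
grip_width: 0.2
finger_force: 0.0
time: 6.67
tool_pos: [579.9, -183.8, 175.7]
tcp_rot: [3.141, 0.001, 1.528]
contact_force: [-0.7, -0.9, -0.5]
grip_width: 0.6
finger_force: 0.3
```

```bash
python3 -m creep '-.0014 .0058 -.0015 0 0 -.1 0;-.0008 .006 0 0 0 -.1 0;-.0002 .006 0 0 0 -.1 0;.0004 .006 0 0 0 -.1 0'; python3 -m creep '.001 .0059 0 0 0 -.1 0;.0016 .0058 0 0 0 -.1 0;.0022 .0056 0 0 0 -.1 0;.0027 .0054 0 0 0 -.1 0'
```

```text
time: 7.0
tool_pos: [577.8, -161.3, 174.6]
tcp_rot: [3.141, 0.002, 1.129]
contact_force: [-2.6, -4.4, 1.3]
grip_width: 0.4
finger_force: 2.5
time: 7.33
tool_pos: [584.6, -137.9, 174.4]
tcp_rot: [-3.141, 0.002, 0.729]
contact_force: [-5.3, -2.2, 3.2]
grip_width: 0.4
finger_force: 2.6
```

```bash
python3 -m creep '.0032 .0051 0 0 0 -.1 0;.0037 .0047 0 0 0 -.1 0;.0042 .0043 0 0 0 -.1 0;.0046 .0039 0 0 0 -.1 0'; python3 -m creep '.005 .0034 0 0 0 -.1 0;.0037 .0021 0 0 0 -.07 0';python3 -m creep '.003 .0005 0 0 0 0 0;0 0 0 0 0 0 0'
```

```text
time: 7.67
tool_pos: [599.9, -119.1, 174.0]
tcp_rot: [-3.139, 0.003, 0.33]
contact_force: [-6.4, 1.1, 2.3]
grip_width: 0.5
finger_force: 2.7
time: 7.83
tool_pos: [608.7, -113.1, 173.8]
tcp_rot: [-3.139, 0.004, 0.16]
contact_force: [-6.2, 1.4, 1.9]
grip_width: 0.1
finger_force: 2.5
time: 8.0
tool_pos: [612.2, -112.7, 173.7]
tcp_rot: [-3.14, 0.003, 0.165]
contact_force: [-2.8, 2.0, 0.4]
grip_width: 0.4
finger_force: 1.4
```

Not at the stop yet (no force rise). I'll push on in small steps.

```bash
python3 -m creep '.003 .0005 0 0 0 0 0;.002 .0003 0 0 0 0 0'; python3 -m creep '.002 .0003 0 0 0 0 0;.002 .0003 0 0 0 0 0'
```

```text
time: 8.17
tool_pos: [613.9, -112.5, 173.5]
tcp_rot: [-3.138, 0.011, 0.164]
contact_force: [-23.9, -0.1, 12.2]
grip_width: 0.2
finger_force: 12.0
time: 8.33
tool_pos: [614.6, -112.4, 173.4]
tcp_rot: [-3.137, 0.02, 0.164]
contact_force: [-38.7, -3.2, 20.7]
grip_width: 0.4
finger_force: 19.3
```

It's at the stop. I'll back off, lift, clear the view and look.

```bash
python3 -m creep '-.006 -.001 0 0 0 0 0;-.008 -.0013 0 0 0 0 0;0 0 0 0 0 0 0;0 0 .03 0 0 0 0;0 0 .03 0 0 0 0;0 0 .03 0 0 0 0;0 0 .02 0 0 0 0'; python3 -m creep '-.02 -.035 0 0 0 0 0;-.02 -.035 0 0 0 0 0;-.02 -.035 0 0 0 0 0;-.02 -.035 0 0 0 0 0;-.02 -.035 0 0 0 0 0;-.02 -.035 0 0 0 0 0;-.02 -.035 0 0 0 0 0;0 0 0 0 0 0 0'; python3 - <<'E'
from h import *
snap('top','t4.png',(110,130,440,290),2.4)
snap('scene','s4.png',(150,150,350,320),3.4)
E
```

```text
time: 8.92
tool_pos: [609.0, -115.0, 287.4]
tcp_rot: [3.139, -0.005, 0.162]
contact_force: [0.1, 0.4, 0.4]
grip_width: 0.6
finger_force: 0.0
time: 9.58
tool_pos: [464.8, -366.0, 284.0]
tcp_rot: [3.138, 0.001, 0.156]
contact_force: [-0.4, 0.1, 0.8]
grip_width: 0.2
finger_force: 0.0
```

View pics/t4.png

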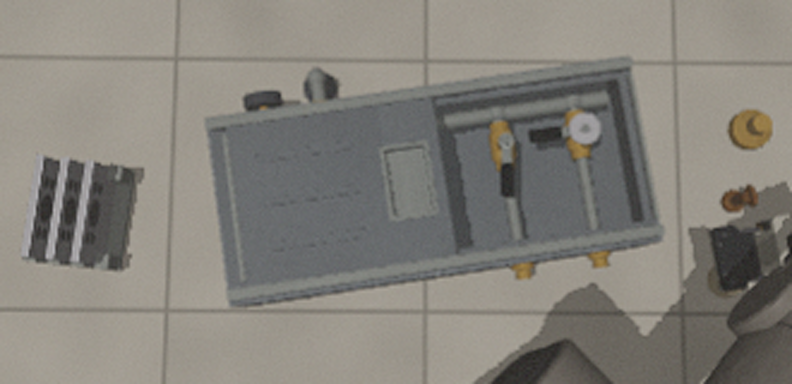

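View pics/s4.png

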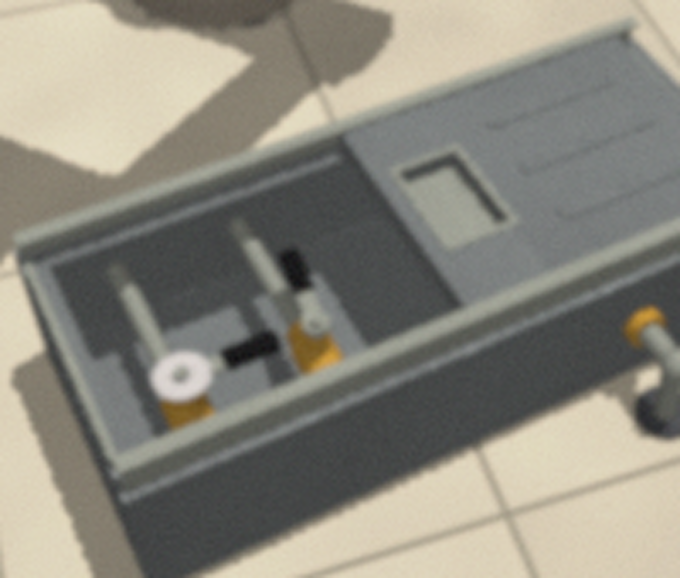

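The tagged lever (sleeve at (546,135), disc at (584,128) in the top crop) now lies square across its pipe. The door is fully left, and the plain lever and the bench items haven't moved.

```bash
python3 -c "
from plant import order;print(order.close_job())"
```

```text
the job is handed in; nothing more can be done
None
```

The steel door is fully open against its stop and the tagged valve's lever is shut at its stop, square across its pipe. The other valve and the bench items look unmoved in the final pictures, and the job was handed in at about 10 s of the 51 s allowed.

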